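Lock the sanitiser station to the desk rail with its quarter-turn clamp bolt

TASK

The hand sanitiser station slides freely on the desk's aluminium rail and must be fixed where it stands, without shifting it. Take the orange-gripped clamp bolt from its grey block, drop its head into the rail's slot in front of the station's open fork, slide it gently along until the shank butts home in the fork, press it down against its spring into the washer seat, turn it clockwise a quarter turn to its stop and let it spring up so that it clamps. Never force it, leave the glue stick and the purple specimen case where they are, and let go of the locked bolt.

Things in the scene. Friction and masses are not known exactly. Their poses are not given: they have to be found in the camera images.
- rail: Fixed aluminium T-slot rail, 40 mm wide (its x), 460 long (its y), 30 high (z); origin at the centre of its underside on the desk. Slot along its centre line, whole length: opening 15 mm wide between lips 7 mm thick (z 23 to 30), under them a channel 27 mm wide with floor at z 8.
- fork_mid (a point): Point on the station riding on the rail, over the slot's centre line at the height of the rail's top, axes as the rail's. The brass fork tongue (notch 11 mm wide, open toward -y, mouth with round tips 27 mm before its home position) is screwed on in slotted holes: the bolt axis when butted home lies anywhere up to 14 mm to either side of this point along y, to be found by feel.
- bottle_foot (a point): Underside of the sanitiser bottle (185 mm tall, in a cup 79 mm across, 24 high), on the station 150 mm to +y of fork_mid. Only friction of about 9 N holds the station along the rail: a harder push shifts it. The tongue is 5 mm thick; a seat 32 mm long, centred on the home position and 2.5 mm above the rail's top, is milled across it for the washer.
- bolt: Loose upright clamp bolt, 59 mm tall, 0.1 to 0.16 kg; origin at the centre of the underside of its steel T-head, z up. Head 26 mm long (x), 13 wide (y), 6 high: it enters the slot only with its x along the rail and is wider than the fork. Two corners are cut: under the lips it turns only clockwise seen from above, to a stop at about 95 degrees. Shank 8.5 mm thick.
- washer_face (a point): Centre of the underside of the bolt's dark round pressure washer (29 mm across, 5 thick), 14 mm above the bolt's origin when free; a spring lets it up 6 mm along the shank (8 N to start, 1 N more per mm). To enter the fork the washer passes over the 5 mm tongue while the head stays below the rail's top, in the slot: bolt origin 6 to 9 mm below the rail's top.
- bolt_grip (a point): Centre of the bolt's orange bar grip, 44 mm above the bolt's origin: 38 mm long (x), 16 wide (y), 30 high; pinch it across its 16 mm. To turn, press until the head's top is under the lips (bolt origin 13.5 to 17 mm below the rail's top); let up, the spring draws the head against the lips from below (origin about 13 mm below the rail's top), the washer down in its seat.
- park_block: Fixed grey storage block 56 x 46 x 18 mm in which the bolt stands at the start; origin at the centre of its underside. Its pocket (31 x 17.5 mm, 12 deep) holds the T-head loosely, head's long side along the block's x, bolt origin 6 mm above the desk.
- glue_stick: Upright glue stick, green cap, 24 mm across, 96 mm tall, bystander at the left; origin at its underside.
- specimen_case: Grey specimen case with a purple lid, 134 x 173 x 67 mm, bystander near the rail's right end; origin at the centre of its underside.

How it is judged (in metres and radians):
On the way, in this order (a step that is already met when the one before it is completed fails the run):
1. the bolt's head is down in the rail's slot, lying along it, in front of the fork (z of bolt in the frame of rail between 0.005 and 0.026 m and x of bolt in the frame of rail between -0.004 and 0.004 m and y of bolt in the frame of fork_mid below -0.012 m and angle between the x axis of bolt and the y axis of rail, either way round below 0.3 rad), for 0.1 s.
2. the bolt stands home in the fork and pressed down, the washer in its seat, the head still along the slot (y of bolt in the frame of fork_mid between -0.018 and 0.018 m and z of washer_face in the frame of rail between 0.0305 and 0.034 m and x of bolt in the frame of rail between -0.004 and 0.004 m and angle between the x axis of bolt and the y axis of rail, either way round below 0.3 rad), for 0.1 s.
At the end, for the whole second after the job is handed in: Bolt upright (0.1 rad), at rest, in the fork with the washer down in its milled seat (face 1 to 4 mm above the rail's top), head across the slot (within 0.26 rad of square) and drawn up under the lips (origin 11.5 to 14.5 mm below the rail's top); station within 3 mm of its starting place (angle between the x axis of bolt and the y axis of rail, either way round above 1.31 rad and y of bolt in the frame of fork_mid between -0.018 and 0.018 m and x of bolt in the frame of rail between -0.004 and 0.004 m and z of bolt in the frame of fork_mid between -0.0145 and -0.0115 m and z of washer_face in the frame of rail between 0.031 and 0.034 m and angle between bolt's own z axis and vertical below 0.1 rad and linear speed of bolt below 0.01 m/s and distance of fork_mid from where it was at the start of the episode below 0.003 m); the robot touches nothing.
It fails at once if the station is shoved along the rail by more than 5 mm (distance of fork_mid from where it was at the start of the episode above 0.005 m).
It fails at once if the bolt is forced against the rail or the station on it, with contact forces of more than 50 N in all (clamped, its own spring makes about 20 N of this) (contact force between bolt and rail above 50 N).
It fails at once if the specimen case or the glue stick is moved by more than 20 mm (distance of any of specimen_case, glue_stick from where it was at the start of the episode above 0.02 m).
It also fails if it takes over 56 s, if anything falls off the work surface, if the arm or the gripper's body presses on something with over 40 N, if the wrist force passes 120 N, or if a joint passes its speed limit or range.

ROBOT

A 6-joint arm with a two-finger parallel gripper is mounted at the origin on the work surface; the furniture and walls round the work are solid. World frame = base frame: x ahead of the robot, y to its left, z up, the work surface at z = 0. Lengths are in mm, angles in rad, forces in N, time in s.
With the tool pointing down it reaches from about 300 to 775 mm from the base axis. Payload 14.6 kg.
Tool frame: the origin (TCP) lies on the centre line of the jaws, within the pads' length; the fingertips stand 8 mm ahead of it and the grasp point (between the pads) lies 11 mm behind it; z points along the fingers, y is the direction in which the jaws open and shut (so a half turn about z gives the same grasp; the last joint's range is limited). The gripper opens to 94 mm and grips with 3 to 60 N. Pads are 16 mm wide; open, the fingers measure 119 mm over their backs; the gripper's body (75 mm by 177 mm) begins 78 mm behind the grasp point.
Start: joints at [1.044, 0.3, 1.521, -0, 1.321, -0.067], TCP at [244.069, 492.869, 213.446] pointing down, gripper open.
Joint ranges: [-3.03, 3.03], [-0.79, 2.21], [0.23, 2.52], [-1.04, 4.18], [0, 3.07], [-2.55, 2.55]. Speed limits (rad/s): [2.22, 2.22, 2.57, 3.14, 3.14, 3.14].

INTERFACE

Orientations are given as [roll, pitch, yaw] about the fixed x, y, z axes, in that order (R = Rz(yaw) Ry(pitch) Rx(roll)).
In Python, from cell import read_state, cams, manip gives the robot as it stands.
- The arm moves only by the shell command python3 -m handwheel 'ROWS' [OPENING] [FORCE]. ROWS is JSON, a list of rows, each a list of 4 numbers: the shift along the tool's x, y, z in m, then the turn about the tool's z in degrees. In form: [[dx, dy, dz, turn], ...]. A call has 1 to 5 rows; each row is the pose to reach, as a shift and turn from the pose measured when the call began, along the tool's axes at that moment; what a row does not reach only later rows make up. A row lasts 1/8 s, in which the tool goes at most 62.5 mm and 10.7 degrees, less where a joint would pass 70% of its speed; a pose out of reach is approached as far as the arm can. A call with a gripper value outside its range is refused whole. OPENING is the closure, from 0 (fully open) to 1 (shut), set as the call begins (- or left out, the last holds). The fingers move at their own pace and stop on an object; FORCE is the grip in N (left out, the last holds). Time passes only in rows, so rows that repeat a pose let the fingers close. It gives the time, the measured TCP pose, the force and the opening at its end, in the units of the state.
- read_state(): the state, without advancing time (a new reading comes with each control period).
- cams.camera(name): name is "side" or "top" or "wrist"; returns the picture (480x640x3 uint8, red, green, blue); there is no depth.
- cams.get_calibration(name): a dict with "vertical_fov" (degrees; the focal length in pixels is half the picture's height over the tangent of half this angle, whatever the lens; pixels are square), "cx", "cy" (the principal point, pixels), "dist_coeffs" ([k1, k2, p1, p2, k3] as OpenCV has them; the pictures are not rectified), "R" (3x3) and "t" (3): a world point X has camera coordinates R X + t. Camera axes: x right, y down, z forward; pixel columns grow to the right and rows downward; lengths in mm; the calibration is good to about 2 mm. A picture is of the moment at which its call begins: read the wrist's pose just before it. get_calibration takes no time and is no camera call; for the wrist camera it gives the pose at the moment of the call.
- manip.sign_off(): hands the job in, once; it reports no verdict.
The state is a dict: "clock": time; "joints": joint angles; "qd": joint speeds; "effort": joint torques, N m; "eef_pos": TCP position; "eef_rot": TCP orientation; "wrist_force": force on the tool from outside, world axes, zero at the start; "moment": the same for the moment, N m; "finger_gap": finger opening in mm.
Only numpy, scipy, OpenCV 4.12 (cv2) and the standard library are available. Lean on these libraries where they do the work, as an engineer would, in place of code of your own. Each camera call takes 0.05 s, during which the arm holds its last target. There are 200 camera calls.

## Working session

There is one attempt and no reset: what is moved stays moved. The work goes in short steps, Python scripts to look and compute and a shell command to move; the robot and the scene stay as the last step left them, time stands still between calls to the robot, and variables do not carry over. Pictures are saved under pics/ and viewed, about 8 in all and at most 12, crops included, and the job is handed in when it is done.

```bash
ls; mkdir -p pics
cat > h.py <<'E'
import numpy as np, cv2
from cell import read_state, cams, manip
def K(c):
    f=240/np.tan(np.radians(c["vertical_fov"])/2)
    return np.array([[f,0,c["cx"]],[0,f,c["cy"]],[0,0,1.]])
def ray(c,uv):
    n=cv2.undistortPoints(np.array(uv,float).reshape(-1,1,2),K(c),np.array(c["dist_coeffs"],float)).reshape(-1,2)
    R=np.array(c["R"]);t=np.array(c["t"]).reshape(3)
    return -R.T@t, np.c_[n,np.ones(len(n))]@R
def onz(c,uv,z):
    o,d=ray(c,uv); return o+d*((z-o[2])/d[:,2])[:,None]
def proj(c,X):
    R=np.array(c["R"]);t=np.array(c["t"],float).reshape(3)
    return cv2.projectPoints(np.array(X,float).reshape(-1,1,3),cv2.Rodrigues(R)[0],t,K(c),np.array(c["dist_coeffs"],float))[0].reshape(-1,2)
def save(im,n): cv2.imwrite("pics/"+n,cv2.cvtColor(im,cv2.COLOR_RGB2BGR))
E
python3 - <<'E'
from h import *
import pickle
print(read_state())
D={}
for n in ["top","side"]:
    c=cams.get_calibration(n); im=cams.camera(n); save(im,n+"0.png"); D[n]=(c,im)
    print(n,c["vertical_fov"],-np.array(c["R"]).T@np.array(c["t"]).reshape(3), np.array(c["R"])[2])
pickle.dump(D,open("d0.pkl","wb"))
E
```

```text
pics
{'clock': 0.0, 'joints': array([ 1.04444638e+00,  3.00438637e-01,  1.52156030e+00, -1.21182503e-05,
        1.32068625e+00, -6.65895945e-02]), 'qd': array([-0.00075747, -0.00037097, -0.00124091,  0.00093422,  0.00052585,
        0.00178739]), 'effort': array([ 1.46060679e-04, -5.31794214e+01, -3.52752256e+01,  7.08879204e-02,
        2.41916638e-02, -5.03516742e-05]), 'eef_pos': array([243.93193534, 492.67781186, 212.91292088]), 'eef_rot': array([-3.14050176e+00, -6.09856390e-05,  2.68183527e+00]), 'wrist_force': array([ 1.10450034, -0.29015696, -0.064203  ]), 'moment': array([-0.02882758, -0.03184677,  0.06607778]), 'finger_gap': 93.67774084619833}
top 50.31653081470537 [ 275.41651021  -97.96715973 1252.0699509 ] [ 1.48458535e-01 -6.99252734e-04 -9.88918386e-01]
side 50.3006123413528 [  90.64891864 -896.60231187  540.53773629] [ 0.35994181  0.79753625 -0.48412584]
```

View pics/top0.png

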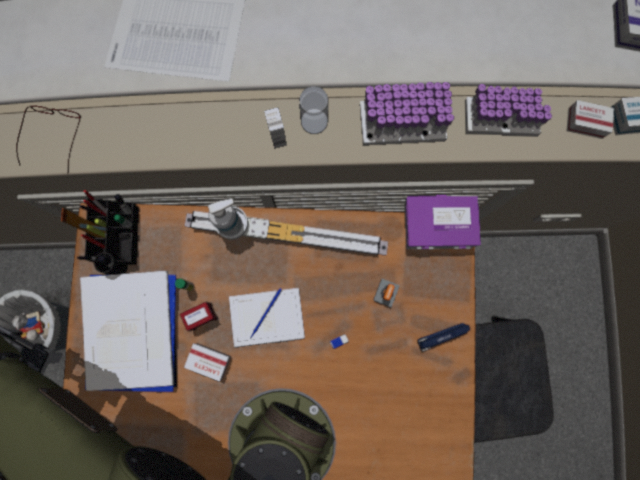

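View pics/side0.png

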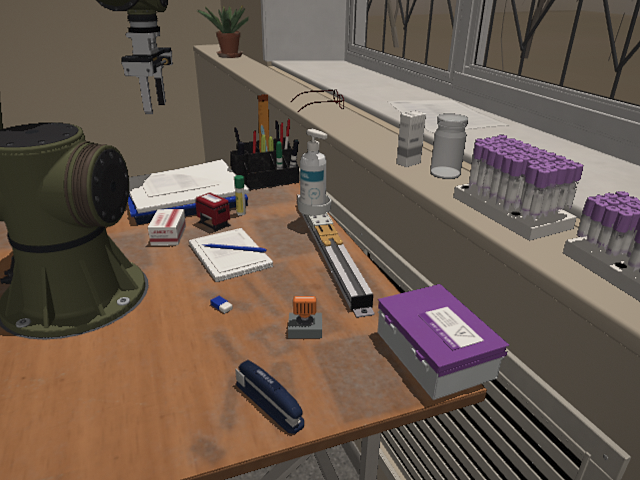

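The top view shows the rail from about (187,218) to (385,247), the brass tongue at about (285,231), the bolt at (388,292), the glue stick at (181,284) and the case at (443,222).

Run:
```python
from h import *
import pickle
D=pickle.load(open("d0.pkl","rb"))
c,im=D["top"]
a=cv2.resize(im[195:315,240:400],None,fx=5,fy=5,interpolation=cv2.INTER_CUBIC); save(a,"top0c.png")
c2,im2=D["side"]
def mask(im,lo,hi): return cv2.inRange(cv2.cvtColor(im,cv2.COLOR_RGB2HSV),lo,hi)
for n,(c,im) in D.items():
    m=mask(im,(3,150,140),(14,255,255))
    N,L,S,C=cv2.connectedComponentsWithStats(m)
    for i in range(1,N):
        if S[i,4]>15: print(n,S[i],C[i], onz(c,C[i],60 if n=="top" else 50))
c=D["top"][0]
print("rail ends",onz(c,[[187,219],[385,247]],30))
print("tongue", onz(c,[[268,228],[305,235]],33))
```

```text
top [385 285   9  14  46] [388.60869565 291.73913043] [[ 349.25076125 -260.60993216   60.        ]]
side [293 296  23   6  98] [304.24489796 298.89795918] [[ 357.3545906  -245.62344716   50.        ]]
rail ends [[ 542.31126645  222.17646718   30.        ]
 [ 459.64511437 -260.83276319   30.        ]]
tongue [[513.45419143  21.81722312  33.        ]
 [493.73587764 -67.77672138  33.        ]]
```

View pics/top0c.png

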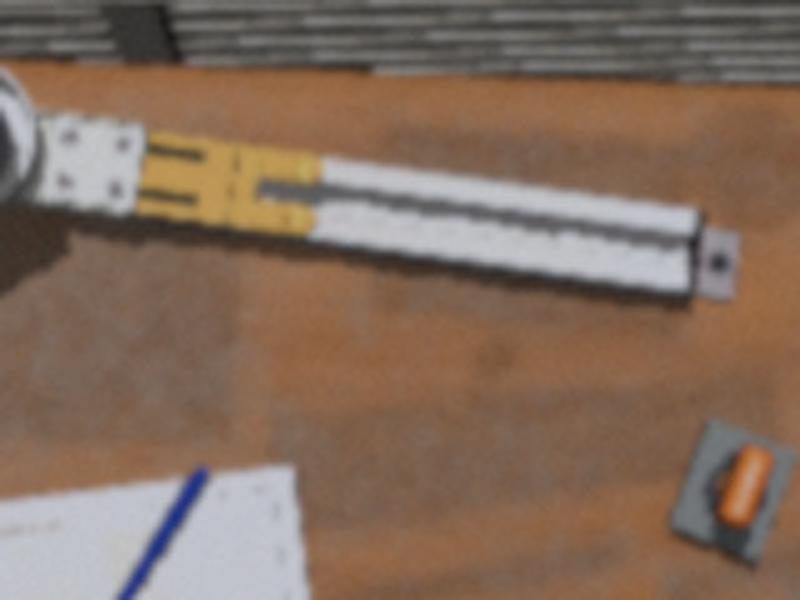

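```bash
cat >> h.py <<'E'
def rel(x,y,z,yawdeg=None):
    s=read_state(); from scipy.spatial.transform import Rotation as Ro
    R=Ro.from_euler("xyz",s["eef_rot"]).as_matrix()
    d=R.T@(np.array([x,y,z])-s["eef_pos"]); yaw=np.degrees(np.arctan2(R[1,0],R[0,0]))
    print("now",s["eef_pos"].round(1),"yaw",yaw.round(2),"F",s["wrist_force"].round(1),"gap",round(s["finger_gap"],1),"t",s["clock"])
    print("rel mm",d.round(1),"turn",None if yawdeg is None else round((yaw-yawdeg+180)%360-180,2))
E
python3 -m handwheel '[[-0.049,-0.041,0,0],[-0.097,-0.083,0,0],[-0.146,-0.124,0,-2],[-0.195,-0.165,0,-4],[-0.243,-0.207,0,-6]]' 0
python3 -c "
from h import *
rel(349,-261,190,160)"
```

```text
clock: 0.72
eef_pos: [367.5, 203.8, 213.1]
eef_rot: [-3.141, -0.0, 2.788]
wrist_force: [0.5, 1.2, 0.0]
finger_gap: 94.2
now [367.5 203.8 213.1] yaw 159.74 F [0.5 1.2 0. ] gap 94.2 t 0.725
rel mm [-143.6 -442.4   23.5] turn -0.26
```

```bash
python3 -m handwheel '[[-0.018,-0.055,0.003,0],[-0.036,-0.110,0.006,0],[-0.054,-0.166,0.009,0],[-0.072,-0.221,0.012,0],[-0.072,-0.221,0.012,0]]' 0
python3 - <<'E'
from h import *
import pickle
c=cams.get_calibration("wrist"); im=cams.camera("wrist"); save(im,"w1.png"); pickle.dump((c,im),open("w1.pkl","wb"))
print("cam",-np.array(c["R"]).T@np.array(c["t"]).reshape(3), np.array(c["R"])[2], c["vertical_fov"])
rel(349,-261,190,160)
E
```

```text
clock: 1.35
eef_pos: [358.1, -31.5, 201.1]
eef_rot: [-3.14, -0.0, 2.782]
wrist_force: [0.6, -1.0, -0.2]
finger_gap: 93.6
cam [283.48588652  -2.42151463 371.86810708] [ 0.25715945 -0.09915367 -0.96126873] 58.5563276556149
now [358.3 -29.8 201.2] yaw 159.49 F [0.2 0.3 0.1] gap 93.9 t 1.4
rel mm [ -72.3 -219.8   11.4] turn -0.51
```

View pics/w1.png

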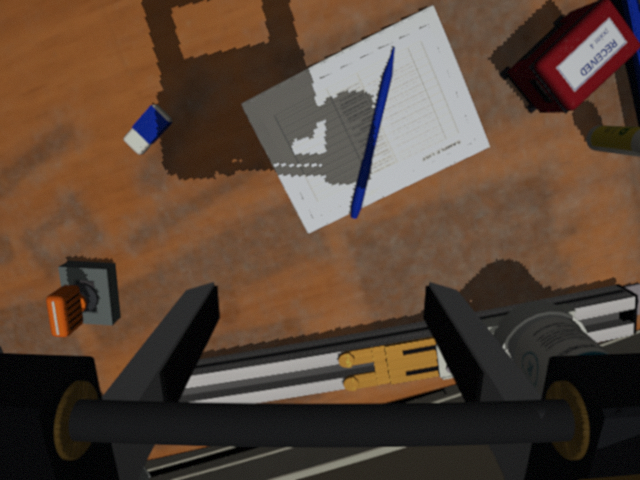

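The wrist view shows the bolt and its block at about (85,295), the fork tips at (345,360) and (349,382), and the slot running left of them.

Run:
```python
from h import *
import pickle
c,im=pickle.load(open("w1.pkl","rb"))
g=cv2.cvtColor(im,cv2.COLOR_RGB2GRAY)
for u in [230,260,290,320]: print(u,g[340:415,u].tolist())
b=cv2.inRange(cv2.cvtColor(im,cv2.COLOR_RGB2HSV),(15,110,100),(28,255,255)); b[:330]=0;b[:,450:]=0;b[405:]=0
for v in range(344,400,2):
    w=np.flatnonzero(b[v]); print(v, [(int(s[0]),int(s[-1])) for s in np.split(w,np.flatnonzero(np.diff(w)>1)+1) if len(s)])
a=cv2.resize(im[330:400,320:460],None,fx=5.7,fy=5.7,interpolation=cv2.INTER_CUBIC); save(a,"w1c.png")
```

```text
230 [82, 80, 84, 83, 84, 86, 83, 70, 50, 38, 36, 38, 37, 35, 38, 47, 46, 50, 48, 40, 24, 17, 22, 36, 45, 49, 49, 46, 54, 95, 145, 169, 171, 170, 168, 168, 166, 167, 164, 167, 157, 124, 86, 75, 75, 77, 75, 69, 59, 47, 44, 46, 44, 43, 64, 107, 152, 166, 171, 168, 167, 160, 131, 72, 23, 10, 13, 13, 14, 15, 17, 19, 18, 19, 23]
260 [87, 78, 57, 38, 36, 41, 37, 39, 40, 42, 46, 46, 47, 50, 43, 28, 12, 19, 30, 39, 45, 44, 46, 54, 91, 136, 165, 173, 170, 171, 168, 169, 168, 165, 168, 160, 136, 101, 79, 72, 73, 75, 70, 62, 49, 44, 46, 46, 41, 49, 85, 142, 165, 173, 169, 167, 167, 166, 165, 166, 165, 159, 124, 69, 23, 13, 16, 16, 15, 18, 16, 18, 19, 19, 21]
290 [37, 39, 38, 41, 45, 48, 47, 49, 47, 42, 27, 16, 18, 30, 42, 47, 47, 42, 50, 83, 140, 165, 170, 167, 169, 166, 166, 164, 164, 161, 161, 141, 104, 78, 75, 71, 73, 72, 65, 53, 45, 43, 46, 44, 44, 76, 127, 160, 168, 168, 168, 167, 165, 165, 163, 165, 161, 137, 96, 72, 76, 81, 72, 54, 27, 13, 14, 17, 13, 20, 17, 19, 21, 20, 20]
320 [48, 48, 49, 49, 42, 30, 17, 18, 33, 44, 46, 49, 46, 44, 82, 140, 164, 169, 168, 165, 166, 165, 164, 165, 162, 162, 146, 108, 77, 71, 74, 70, 69, 66, 54, 47, 45, 44, 42, 43, 69, 117, 154, 164, 169, 167, 164, 163, 163, 163, 162, 161, 149, 117, 88, 85, 86, 86, 91, 94, 96, 95, 90, 65, 31, 14, 14, 11, 14, 18, 20, 17, 22, 18, 22]
344 [(398, 435)]
346 [(59, 59), (379, 384), (387, 425)]
348 [(367, 414)]
350 [(68, 68), (355, 403), (430, 435)]
352 [(350, 402), (419, 435)]
354 [(343, 402), (407, 436)]
356 [(340, 436)]
358 [(339, 436)]
360 [(339, 436)]
362 [(339, 436)]
364 [(340, 360), (374, 437)]
366 [(341, 351), (374, 433)]
368 [(375, 422)]
370 [(375, 411)]
372 [(372, 405), (427, 438)]
374 [(360, 405), (416, 438)]
376 [(354, 438)]
378 [(348, 429)]
380 [(345, 418)]
382 [(344, 405)]
384 [(344, 385), (390, 394)]
386 [(344, 375)]
388 [(345, 361)]
390 [(347, 356)]
392 []
394 []
396 []
398 []
```

View pics/w1c.png

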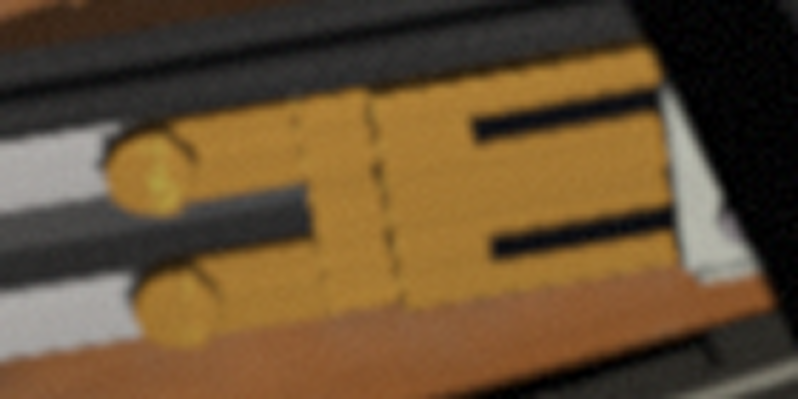

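Run:
```python
from h import *
import pickle
c,im=pickle.load(open("w1.pkl","rb"))
g=cv2.cvtColor(im,cv2.COLOR_RGB2GRAY).astype(float)
E=[[],[],[],[]]
for u in range(230,331,5):
    p=g[:,u]; v0=int(370+(230-u)*0.165)-3
    up=[v for v in range(v0-8,v0+45) if p[v]<110<=p[v+1]]; dn=[v for v in range(v0-8,v0+45) if p[v]>=118>p[v+1]]
    cr=lambda v,t:v+(t-p[v])/(p[v+1]-p[v])
    if len(up)>=2 and len(dn)>=1:
        E[0].append((u,cr(up[0],110)));E[1].append((u,cr(dn[0],118)));E[2].append((u,cr(up[1],110)))
P=[onz(c,e,30) for e in E[:3]]
mid=np.r_[P[1],P[2]]
vx,vy,x0,y0=cv2.fitLine(mid[:,:2].astype(np.float32),cv2.DIST_L2,0,.01,.01).ravel()
if vy<0: vx,vy=-vx,-vy
d=np.array([vx,vy]);n=np.array([vy,-vx])
for q in P: print((q[:,:2]-[x0,y0])@n)
o=[]
for q in P: 
    f=cv2.fitLine(q[:,:2].astype(np.float32),cv2.DIST_L2,0,.01,.01).ravel(); o.append(np.degrees(np.arctan2(f[1],f[0]))); 
print("heading",o,"d",d)
off=np.mean([np.mean((q[:,:2]-[x0,y0])@n) for q in P[1:]]); ctr=np.array([x0,y0])+off*n
print("ctr",ctr,"at y=0:",ctr-d*ctr[1]/d[1])
for nm,uv,z in [("tipN",(339,360),34),("tipF",(344,385),34),("notch",(374.5,369),33.5)]:
    X=onz(c,uv,z)[0][:2]; print(nm,X,"along",(X-ctr)@d,"across",(X-ctr)@n)
D=pickle.load(open("d0.pkl","rb")); ct=D["top"][0]
for nm,uv,z in [("notchTop",(240+258/5,195+187/5),33),("tipTop",(240+318/5,195+195/5),34),("slotTop",(240+690/5,195+243/5),30),("slotTop2",(240+400/5,195+200/5),30)]:
    X=onz(ct,uv,z)[0][:2]; print(nm,X,"along",(X-ctr)@d,"across",(X-ctr)@n)
# bolt triangulation orange centroids (top face + side)
o1,d1=ray(ct,[388.6,291.7])
hs=cv2.cvtColor(im,cv2.COLOR_RGB2HSV); m=cv2.inRange(hs,(3,150,90),(14,255,255)); m[:270]=0;m[350:]=0;m[:,130:]=0;m[:,:40]=0
N,L,S,C=cv2.connectedComponentsWithStats(m); i=1+S[1:,4].argmax(); print(S[i],C[i],onz(c,C[i],55))
rel(349,-261,190,160)
```

```text
[-20.61954487 -20.61289065 -20.61765652 -20.58523112 -20.5897207
 -20.45757626 -20.24799212 -20.10429718 -19.9986927  -19.96616007
 -19.95990665 -19.92843136 -19.85124461 -19.67321563 -19.53930442
 -19.45102005 -19.42638962 -19.41808872 -19.40215361 -19.30223473
 -19.10945791]
[-8.2728272  -8.04696439 -7.96895472 -7.95414729 -7.84630912 -7.87555097
 -7.7469197  -7.65384047 -7.34289271 -7.21575318 -7.27542606 -7.35081
 -7.37068359 -7.22586035 -6.95196246 -6.72718705 -6.8210616  -6.85633291
 -6.87723801 -6.88177384 -6.70987803]
[6.57516108 6.76584414 6.83725018 6.88041385 6.89437828 6.95604558
 7.01030203 7.151974   7.29554347 7.38061943 7.36329272 7.36471292
 7.41952597 7.54645166 7.77554011 7.87352623 7.85958675 7.85133066
 7.91115017 8.0029389  8.25668038]
heading [np.float32(80.27006), np.float32(80.3204), np.float32(80.340576)] d [0.15223466 0.9883444 ]
ctr [ 487.98949948 -121.24069939] at y=0: [506.66420135   0.        ]
tipN [484.29737825 -61.72898757] along 58.25599658622878 across -12.708832369444991
tipF [510.74997639 -66.38834318] along 57.67795094369861 across 14.14475952209493
notch [504.87517749 -34.83469954] along 87.96946902498458 across 3.534876931976396
notchTop [501.0148141  -35.41360357] along 86.8096313834242 across -0.19236223658006235
tipTop [496.10683716 -64.46552556] along 57.34916361090493 across -0.6204241937079564
slotTop [ 468.43210784 -244.18503665] along -124.48865656058818 across -0.6130487303396287
slotTop2 [ 493.29935713 -104.12403969] along 17.725498636196544 across 2.6422190796171265
[ 40 270  29  68 993] [ 53.23766365 303.93353474] [[ 341.25107305 -264.94328937   55.        ]]
now [358.3 -29.8 201.2] yaw 159.49 F [0.2 0.3 0.1] gap 93.9 t 1.4
rel mm [ -72.3 -219.8   11.4] turn -0.51
```

```bash
python3 -m handwheel '[[-0.018,-0.058,0.005,0],[-0.036,-0.115,0.020,0],[-0.054,-0.172,0.035,-0.5],[-0.072,-0.220,0.050,-0.5],[-0.072,-0.220,0.060,-0.5]]' 0
python3 - <<'E'
from h import *
import pickle
rel(347,-262,53,160)
c=cams.get_calibration("wrist"); im=cams.camera("wrist"); save(im,"w2.png"); pickle.dump((c,im),open("w2.pkl","wb"))
E
```

```text
clock: 2.02
eef_pos: [348.9, -262.0, 140.3]
eef_rot: [-3.141, -0.002, 2.791]
wrist_force: [-0.1, 0.8, 0.1]
finger_gap: 94.0
now [ 348.9 -262.   140.3] yaw 159.92 F [-0.1  0.8  0.1] gap 94.0 t 2.025
rel mm [ 1.7 -0.6 87.3] turn -0.08
```

View pics/w2.png

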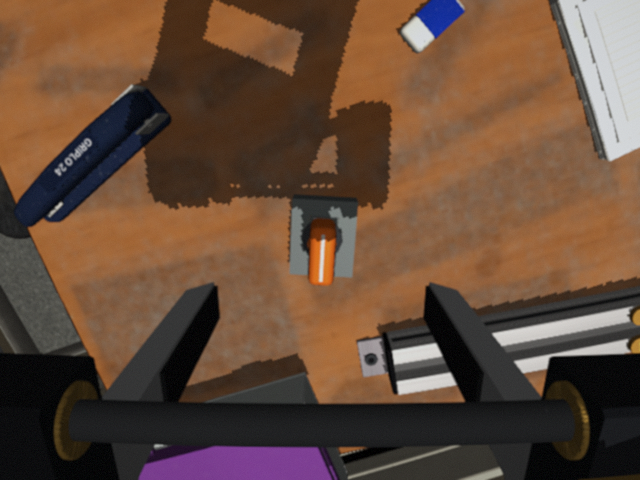

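Run:
```python
from h import *
import pickle
c,im=pickle.load(open("w2.pkl","rb"))
hs=cv2.cvtColor(im,cv2.COLOR_RGB2HSV); m=cv2.inRange(hs,(2,170,60),(14,255,255)); m[:215]=0;m[290:]=0;m[:,:300]=0;m[:,345:]=0
for v in range(216,290,4):
    w=np.flatnonzero(m[v]); print(v,(w.min(),w.max(),hs[v,w,2].astype(int).mean().round()) if len(w) else None)
# block corners
B=onz(c,[[291,197],[357,198],[352.5,277],[290,276]],18); print(B.round(1), np.linalg.norm(np.diff(B,axis=0),axis=1),B.mean(0))
print("top far end z65",onz(c,[[321,284]],65))
x=np.array([np.cos(np.radians(160)),np.sin(np.radians(160)),0])
for ctr in [(347,-262),(349,-261)]:
    P=np.array([*ctr,65.]); print(proj(c,[P-19*x,P+19*x,P-19*x-[0,0,30],P+19*x-[0,0,30]]).round(1))
```

```text
216 None
220 (np.int64(314), np.int64(330), np.float64(66.0))
224 (np.int64(312), np.int64(333), np.float64(67.0))
228 (np.int64(312), np.int64(334), np.float64(87.0))
232 (np.int64(311), np.int64(335), np.float64(103.0))
236 (np.int64(310), np.int64(335), np.float64(101.0))
240 (np.int64(309), np.int64(335), np.float64(154.0))
244 (np.int64(307), np.int64(335), np.float64(177.0))
248 (np.int64(309), np.int64(334), np.float64(191.0))
252 (np.int64(309), np.int64(334), np.float64(188.0))
256 (np.int64(310), np.int64(334), np.float64(198.0))
260 (np.int64(309), np.int64(333), np.float64(198.0))
264 (np.int64(309), np.int64(333), np.float64(197.0))
268 (np.int64(309), np.int64(333), np.float64(199.0))
272 (np.int64(309), np.int64(333), np.float64(197.0))
276 (np.int64(308), np.int64(332), np.float64(197.0))
280 (np.int64(309), np.int64(332), np.float64(201.0))
284 (np.int64(312), np.int64(330), np.float64(181.0))
288 None
[[ 316.2 -272.    18. ]
 [ 332.5 -229.2   18. ]
 [ 386.7 -251.1   18. ]
 [ 370.4 -293.7   18. ]] [45.76546498 58.43178791 45.66835024] [ 351.45668268 -261.51260729   18.        ]
top far end z65 [[ 366.38794932 -268.07943087   65.        ]]
[[319.5 282. ]
 [319.4 221.9]
 [319.7 265.9]
 [319.6 211.3]]
[[322.1 284.4]
 [322.1 224.5]
 [322.1 268. ]
 [322.1 213.6]]
```

```bash
python3 -m handwheel '[[-0.001,0,0.050,0],[-0.001,0,0.080,0],[-0.001,0,0.097,0],[-0.001,0,0.097,0]]' 0
python3 -m handwheel '[[0,0,0,0],[0,0,0,0],[0,0,0,0],[0,0,0,0],[0,0,0,0]]' 1 45
python3 -c "
from h import *
rel(350,-261.5,140,160)"
```

```text
clock: 2.58
eef_pos: [349.5, -258.5, 41.8]
eef_rot: [3.14, -0.005, 2.794]
wrist_force: [0.4, 0.0, -1.4]
finger_gap: 94.1
clock: 3.2
eef_pos: [349.5, -258.6, 41.9]
eef_rot: [3.14, -0.005, 2.794]
wrist_force: [-0.4, -0.4, -0.2]
finger_gap: 47.3
now [ 349.5 -258.6   41.9] yaw 160.1 F [-0.4 -0.4 -0.2] gap 47.3 t 3.2
rel mm [ -0.9  -2.5 -98.1] turn 0.1
```

```bash
python3 -m handwheel '[[0,-0.0025,0,0],[0,-0.0025,0,0],[0,-0.0025,0,0],[0,-0.0025,0,0]]' 1 45
python3 -m handwheel '[[0,0,0,0],[0,0,0,0]]' 1 45
python3 -c "
from h import *
rel(350,-261.5,140,160)"
```

```text
clock: 3.7
eef_pos: [348.6, -260.9, 41.9]
eef_rot: [3.14, -0.005, 2.794]
wrist_force: [-0.2, -0.2, -0.7]
finger_gap: 16.7
clock: 3.95
eef_pos: [348.6, -260.9, 41.8]
eef_rot: [3.14, -0.005, 2.794]
wrist_force: [0.2, 0.0, -0.6]
finger_gap: 16.7
now [ 348.6 -260.9   41.8] yaw 160.11 F [ 0.2  0.  -0.6] gap 16.7 t 3.95
rel mm [ -1.    0.  -98.2] turn 0.11
```

```bash
python3 -m handwheel '[[0,0,-0.025,0],[0,0,-0.060,0],[-0.010,0.025,-0.085,5],[-0.024,0.062,-0.090,15],[-0.040,0.100,-0.090,25]]' 1 45
python3 -c "
from h import *
rel(492.2,-96.6,105,80.3)"
```

```text
clock: 4.58
eef_pos: [421.4, -179.9, 132.4]
eef_rot: [-3.141, -0.004, 2.352]
wrist_force: [0.7, -0.2, -1.5]
finger_gap: 16.7
now [ 421.4 -179.9  132.4] yaw 134.74 F [ 0.7 -0.2 -1.5] gap 16.7 t 4.575
rel mm [  9.3 108.9  27.3] turn 54.44
```

```bash
python3 -m handwheel '[[0.002,0.025,0.005,10.5],[0.004,0.050,0.010,21],[0.006,0.075,0.015,31.5],[0.008,0.1,0.020,42],[0.009,0.109,0.027,52]]' 1 45
python3 -m handwheel '[[0,0,0,2.5],[0,0,0,2.5]]' 1 45
python3 - <<'E'
from h import *
import pickle
rel(492.2,-96.6,105,80.3)
c=cams.get_calibration("wrist"); im=cams.camera("wrist"); save(im,"w3.png"); pickle.dump((c,im),open("w3.pkl","wb"))
E
```

```text
clock: 5.2
eef_pos: [493.0, -95.7, 105.0]
eef_rot: [-3.138, -0.002, 1.439]
wrist_force: [-0.5, -0.4, -2.2]
finger_gap: 17.0
clock: 5.45
eef_pos: [492.9, -95.5, 104.7]
eef_rot: [-3.137, -0.002, 1.396]
wrist_force: [-0.1, -1.5, -0.7]
finger_gap: 16.7
now [492.9 -95.5 104.7] yaw 80.01 F [-0.1 -1.5 -0.7] gap 16.7 t 5.45
rel mm [-1.2 -0.5 -0.3] turn -0.29
```

View pics/w3.png

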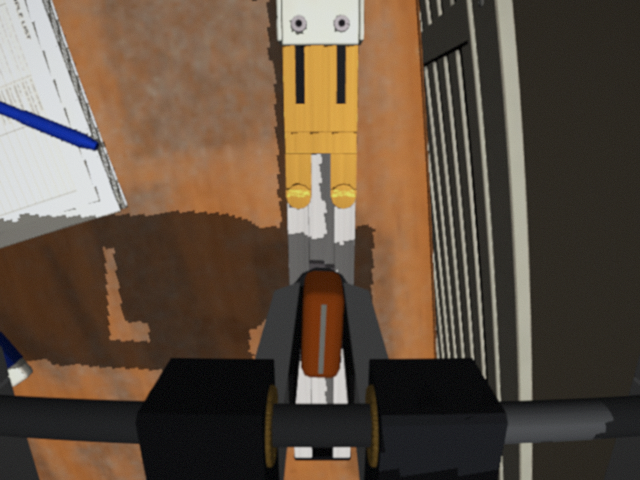

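Run:
```python
from h import *
import pickle
c,im=pickle.load(open("w3.pkl","rb"))
g=cv2.cvtColor(im,cv2.COLOR_RGB2GRAY).astype(int)
for v in [165,180,215,245,252,390,395]: print(v,g[v,280:362].tolist())
hs=cv2.cvtColor(im,cv2.COLOR_RGB2HSV); m=cv2.inRange(hs,(2,140,40),(12,255,255)); m[:265]=0;m[:,:285]=0;m[:,355:]=0;m[385:]=0
for v in range(268,384,12):
    w=np.flatnonzero(m[v]); print(v,w.min(),w.max()) if len(w) else 0
s=np.array([492.9,-95.5]);
print(proj(c,[[*s,30],[*s,104-27],[*(s+[.1685*40,.9857*40]),30],[*(s+[.1685*80,.9857*80]),30]]))
```

```text
165 [55, 60, 55, 59, 73, 112, 149, 159, 159, 159, 158, 161, 160, 162, 163, 163, 165, 162, 161, 158, 157, 157, 159, 159, 161, 161, 164, 160, 160, 160, 160, 174, 197, 206, 208, 207, 207, 202, 182, 142, 106, 97, 97, 98, 95, 95, 99, 96, 99, 108, 132, 155, 166, 163, 164, 164, 164, 165, 168, 169, 171, 171, 170, 165, 164, 164, 164, 165, 164, 164, 167, 166, 166, 169, 166, 159, 147, 130, 123, 124, 125, 123]
180 [59, 59, 59, 57, 65, 91, 132, 153, 158, 157, 157, 158, 156, 160, 159, 165, 164, 165, 161, 156, 156, 157, 160, 160, 158, 159, 160, 159, 158, 158, 166, 183, 201, 204, 208, 206, 206, 204, 206, 207, 204, 180, 128, 98, 94, 96, 98, 98, 97, 104, 132, 153, 162, 162, 163, 163, 161, 163, 164, 166, 167, 170, 166, 162, 160, 163, 164, 165, 164, 162, 162, 163, 166, 163, 162, 156, 141, 130, 127, 127, 127, 126]
215 [107, 73, 59, 56, 57, 57, 80, 141, 195, 208, 207, 206, 206, 206, 208, 205, 205, 202, 204, 205, 206, 205, 203, 200, 199, 200, 199, 192, 186, 197, 203, 202, 202, 205, 208, 211, 207, 208, 206, 206, 207, 208, 203, 179, 130, 96, 94, 96, 96, 99, 99, 99, 97, 116, 161, 200, 209, 208, 206, 206, 207,
[... 1084 characters left out ...]
204, 204, 204, 208, 208, 207, 190, 140, 62, 8, 6, 13, 15, 16, 18, 32, 37, 45, 49, 52, 55, 57, 58]
395 [57, 58, 58, 56, 53, 47, 45, 43, 34, 23, 12, 14, 10, 11, 3, 38, 118, 183, 204, 205, 207, 205, 206, 206, 207, 204, 203, 204, 204, 204, 180, 170, 194, 207, 210, 210, 211, 209, 205, 205, 205, 207, 209, 203, 182, 141, 106, 101, 99, 98, 96, 94, 111, 160, 201, 209, 210, 206, 203, 205, 205, 207, 208, 207, 208, 198, 158, 87, 28, 9, 12, 12, 15, 16, 27, 39, 45, 45, 50, 55, 56, 57]
280 305 340
292 304 342
304 303 343
316 302 342
328 302 342
340 302 341
352 301 339
364 302 338
376 318 332
[[320.84021155 257.0150585 ]
 [320.28383316 286.50749341]
 [320.48620036 191.28902105]
 [320.10501078 120.12455755]]
```

Run:
```python
from h import *
import pickle
c,im=pickle.load(open("w3.pkl","rb"))
p=onz(c,[[320.8,215],[321.3,250],[321.8,392],[(311.5+329.8)/2+.5,165]],[30,30,30,34] if 0 else 30); print(p.round(1))
v=p[0]-p[2]; print("rail heading",np.degrees(np.arctan2(v[1],v[0])))
q=onz(c,[[322.5,304],[320.3,360]],127); print("bar",q.round(1)); v=q[0]-q[1];print(np.degrees(np.arctan2(v[1],v[0])))
q=onz(c,[[323,270],[321,378]],127); print("bar ends approx",q.round(1),q.mean(0))
d=(p[0]-p[2])[:2];d/=np.linalg.norm(d);n=np.array([d[1],-d[0]])
print("tool across from slot",(np.array([492.9,-95.5])-p[0,:2])@n)
for nm,uv,z in [("tipL",(298,207),34),("tipR",(344,208),34),("notch",(321,153.5),32.5)]: 
  X=onz(c,uv,z)[0]; print(nm,X.round(1),(X[:2]-[492.9,-95.5])@d,(X[:2]-p[0,:2])@n)
```

```text
[[ 497.4  -69.9   30. ]
 [ 493.9  -91.2   30. ]
 [ 476.9 -189.8   30. ]
 [ 502.6  -41.2   30. ]]
rail heading 80.31970470565278
bar [[ 496.4  -82.7  127. ]
 [ 491.4 -106.3  127. ]]
78.01343584690859
bar ends approx [[ 498.9  -69.2  127. ]
 [ 490.2 -114.6  127. ]] [494.55178435 -91.90353026 127.        ]
tool across from slot -0.11860978323364843
tipL [485.5 -62.2  34. ] 31.614063802456034 -13.055938034167038
tipR [511.4 -67.3  34. ] 30.91691860006489 13.393089915583952
notch [503.7 -34.7  32.5] 61.8035044825217 0.3237492939431018
```

```bash
python3 -m handwheel '[[0,0,0.015,-0.3],[0,0,0.030,-0.3],[0,0,0.034,-0.3],[0,0,0.034,-0.3]]' 1 45
python3 -c "
from h import *
rel(492.9,-95.5,58.3,80.3)"
```

```text
clock: 6.0
eef_pos: [492.6, -95.6, 70.5]
eef_rot: [-3.137, -0.002, 1.402]
wrist_force: [-0.3, -0.0, -0.9]
finger_gap: 16.6
now [492.6 -95.6  70.5] yaw 80.35 F [-0.3 -0.  -0.9] gap 16.6 t 6.0
rel mm [ 0.1  0.3 12.2] turn 0.05
```

```bash
python3 -m handwheel '[[0,0.0003,0.003,0],[0,0.0003,0.005,0],[0,0.0003,0.007,0]]' 1 45
python3 -m handwheel '[[0,0,0.002,0],[0,0,0.004,0],[0,0,0.005,0],[0,0,0.005,0]]' 1 45
python3 - <<'E'
from h import *
rel(502.6,-38.5,58.3,80.3)
s=cams.camera("side"); save(cv2.resize(s[200:320,270:400],None,fx=5,fy=5,interpolation=cv2.INTER_CUBIC),"s4.png")
E
```

```text
clock: 6.38
eef_pos: [492.9, -95.7, 63.4]
eef_rot: [-3.137, -0.002, 1.402]
wrist_force: [-0.8, 1.1, -1.4]
finger_gap: 16.9
clock: 6.88
eef_pos: [492.9, -95.6, 58.4]
eef_rot: [-3.137, -0.002, 1.402]
wrist_force: [-0.6, -0.5, -1.4]
finger_gap: 16.7
now [492.9 -95.6  58.4] yaw 80.35 F [-0.6 -0.5 -1.4] gap 16.7 t 6.875
rel mm [57.9 -0.   0.2] turn 0.05
```

View pics/s4.png

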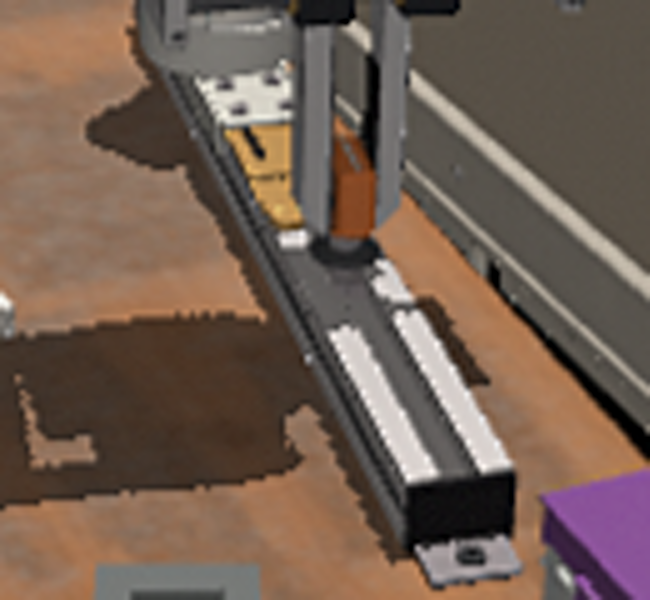

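The bolt's head is in the slot, with the washer about at the rail's top and the shank centred, and the wrist force is negligible. I'll slide it gently.

```bash
python3 -m handwheel '[[0.005,0,0,0],[0.010,0,0,0],[0.015,0,0,0],[0.019,0,0,0],[0.022,0,0,0]]' 1 45
python3 -m handwheel '[[0.004,0,0,0],[0.008,0,0,0],[0.012,0,0,0],[0.015,0,0,0]]' 1 45
python3 -c "
from h import *
rel(502.6,-38.5,58.3,80.3)"
```

```text
clock: 7.55
eef_pos: [496.7, -73.6, 58.5]
eef_rot: [-3.137, -0.002, 1.403]
wrist_force: [0.3, 0.1, -1.9]
finger_gap: 16.5
clock: 8.05
eef_pos: [499.3, -58.6, 58.6]
eef_rot: [-3.137, -0.002, 1.403]
wrist_force: [-0.4, -0.2, -1.1]
finger_gap: 16.7
now [499.3 -58.6  58.6] yaw 80.36 F [-0.4 -0.2 -1.1] gap 16.7 t 8.05
rel mm [20.4 -0.1  0.3] turn 0.06
```

```bash
python3 -m handwheel '[[0.004,0,0,0],[0.008,0,0,0],[0.012,0,0,0],[0.015,0,0,0]]' 1 45
python3 -m handwheel '[[0.001,0,0,0],[0.002,0,0,0],[0.002,0,0,0]]' 1 45
python3 -m handwheel '[[0.0007,0,0,0],[0.001,0,0,0]]' 1 45
python3 -c "
from h import *
rel(502.6,-38.5,58.3,80.3)"
```

```text
clock: 8.55
eef_pos: [501.8, -43.5, 58.6]
eef_rot: [-3.137, -0.002, 1.403]
wrist_force: [-0.6, 0.0, -1.4]
finger_gap: 16.9
clock: 8.93
eef_pos: [502.1, -41.6, 58.6]
eef_rot: [-3.137, -0.002, 1.403]
wrist_force: [0.2, -0.3, -1.1]
finger_gap: 16.6
clock: 9.18
eef_pos: [502.3, -40.6, 58.6]
eef_rot: [-3.137, -0.002, 1.403]
wrist_force: [0.2, 0.3, -1.2]
finger_gap: 16.7
now [502.3 -40.6  58.6] yaw 80.37 F [ 0.2  0.3 -1.2] gap 16.7 t 9.175
rel mm [ 2.1 -0.   0.3] turn 0.07
```

```bash
python3 -m handwheel '[[0.0005,0,0,0],[0.0007,0,0,0]]' 1 45
python3 -m handwheel '[[0.0005,0,0,0],[0.0007,0,0,0]]' 1 45
```

```text
clock: 9.43
eef_pos: [502.4, -39.9, 58.6]
eef_rot: [-3.137, -0.002, 1.403]
wrist_force: [0.1, -0.6, -1.2]
finger_gap: 16.8
clock: 9.68
eef_pos: [502.6, -39.2, 58.6]
eef_rot: [-3.137, -0.002, 1.403]
wrist_force: [-0.3, -0.0, -0.3]
finger_gap: 16.8
```

```bash
python3 -m handwheel '[[0.0004,0,0,0],[0.0005,0,0,0]]' 1 45
```

```text
clock: 9.93
eef_pos: [502.6, -38.6, 58.6]
eef_rot: [-3.137, -0.002, 1.403]
wrist_force: [-0.0, 0.1, -1.2]
finger_gap: 16.4
```

```bash
python3 -m handwheel '[[0.0004,0,0,0],[0.0005,0,0,0]]' 1 45
```

```text
clock: 10.18
eef_pos: [502.7, -38.1, 58.6]
eef_rot: [-3.137, -0.002, 1.403]
wrist_force: [0.1, -0.1, -1.9]
finger_gap: 16.9
```

```bash
python3 -m handwheel '[[0.0004,0,0,0],[0.0005,0,0,0]]' 1 45
```

```text
clock: 10.42
eef_pos: [502.8, -37.6, 58.6]
eef_rot: [-3.137, -0.002, 1.403]
wrist_force: [0.4, 0.0, -1.2]
finger_gap: 16.6
```

```bash
python3 -m handwheel '[[0.0004,0,0,0],[0.0005,0,0,0]]' 1 45
```

```text
clock: 10.68
eef_pos: [502.9, -37.1, 58.6]
eef_rot: [-3.137, -0.002, 1.403]
wrist_force: [-0.6, -1.1, -2.1]
finger_gap: 17.0
```

```bash
python3 -m handwheel '[[0.0004,0,0,0],[0.0005,0,0,0]]' 1 45
```

```text
clock: 10.92
eef_pos: [503.0, -36.6, 58.6]
eef_rot: [-3.137, -0.002, 1.403]
wrist_force: [-0.3, -0.9, -1.8]
finger_gap: 16.8
```

```bash
python3 -m handwheel '[[0.0003,0,0,0],[0.0004,0,0,0]]' 1 45
```

```text
clock: 11.18
eef_pos: [503.0, -36.4, 58.6]
eef_rot: [-3.137, -0.002, 1.403]
wrist_force: [-1.2, -2.5, -1.5]
finger_gap: 17.3
```

```bash
python3 -m handwheel '[[0.0003,0,0,0],[0.0004,0,0,0]]' 1 45; python3 -c "
from h import *
c=cams.get_calibration('wrist'); im=cams.camera('wrist'); save(im[0:400,190:450],'w5.png')
import pickle; pickle.dump((c,im),open('w5.pkl','wb'))
rel(502.6,-38.5,58.3,80.3); print(read_state()['moment'])"
```

```text
clock: 11.42
eef_pos: [503.0, -36.1, 58.6]
eef_rot: [-3.137, -0.001, 1.403]
wrist_force: [-1.3, -3.8, -0.7]
finger_gap: 16.6
now [503.1 -36.1  58.6] yaw 80.38 F [-0.7 -5.1 -1.3] gap 17.0 t 11.475
rel mm [-2.4 -0.   0.3] turn 0.08
[-0.90356692  0.2302345  -0.01898013]
```

View pics/w5.png

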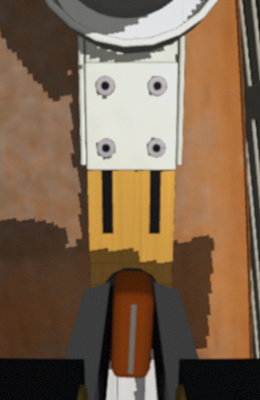

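Butted home at about -36.3 in world y (contact force 4–5 N, below the 9 N that shifts the station). I'll ease off a little, then press.

```bash
python3 -m handwheel '[[-0.0005,0,0.001,0],[-0.0005,0,0.002,0],[-0.0005,0,0.003,0],[-0.0005,0,0.004,0]]' 1 45
python3 -m handwheel '[[0,0,0.001,0],[0,0,0.0015,0],[0,0,0.002,0],[0,0,0.002,0]]' 1 45
```

```text
clock: 11.98
eef_pos: [503.0, -36.6, 54.5]
eef_rot: [-3.137, -0.001, 1.403]
wrist_force: [0.7, -0.7, -1.1]
finger_gap: 16.6
clock: 12.48
eef_pos: [503.0, -36.6, 53.1]
eef_rot: [-3.137, -0.001, 1.403]
wrist_force: [-4.8, -1.6, 8.3]
finger_gap: 16.7
```

```bash
python3 -m handwheel '[[0,0,0.001,0],[0,0,0.0015,0],[0,0,0.002,0],[0,0,0.002,0]]' 1 45
```

```text
clock: 12.98
eef_pos: [503.0, -36.6, 51.6]
eef_rot: [-3.137, -0.001, 1.403]
wrist_force: [-5.0, -0.5, 9.6]
finger_gap: 16.9
```

```bash
python3 -m handwheel '[[0,-0.0,0.0005,0],[0,0,0.001,0],[0,0,0.001,0]]' 1 45
python3 -c "
from h import *
s=read_state();print(s['moment'],s['joints'])"
```

```text
clock: 13.35
eef_pos: [503.0, -36.6, 51.3]
eef_rot: [-3.137, -0.001, 1.403]
wrist_force: [-5.3, -1.1, 9.2]
finger_gap: 16.9
[-2.91673737e-01  1.10895419e+00 -8.88796191e-04] [-1.45978950e-01  4.04838620e-01  1.79752684e+00  1.71079221e-03
  9.43584881e-01  2.08640364e-02]
```

```bash
python3 -m handwheel '[[0,-0.0003,0.0007,0],[0,-0.0005,0.0014,0],[0,-0.0005,0.0014,0]]' 1 45
python3 -c "
from h import *
s=read_state();print(s['moment'])"
```

```text
clock: 13.72
eef_pos: [502.9, -36.6, 50.7]
eef_rot: [-3.138, -0.001, 1.403]
wrist_force: [-2.8, -1.1, 10.2]
finger_gap: 16.8
[-3.37982926e-01  6.54550998e-01  5.60941331e-04]
```

```bash
python3 -m handwheel '[[0,-0.0003,0.001,6],[0,-0.0003,0.001,12],[0,-0.0003,0.001,18],[0,-0.0003,0.001,24],[0,-0.0003,0.001,24]]' 1 45
python3 -c "
from h import *
s=read_state();print(s['moment'],s['eef_rot'])"
```

```text
clock: 14.35
eef_pos: [503.4, -36.7, 50.7]
eef_rot: [-3.14, -0.001, 0.983]
wrist_force: [-1.6, -2.5, 10.5]
finger_gap: 16.8
[-0.51529114  0.36997287 -0.00922627] [-3.14023938e+00 -6.37972253e-04  9.82621020e-01]
```

```bash
python3 -m handwheel '[[0,-0.0003,0.001,8],[0,-0.0003,0.001,16],[0,-0.0003,0.001,24],[0,-0.0003,0.001,32],[0,-0.0003,0.001,32]]' 1 45
python3 -c "
from h import *
s=read_state();print(s['moment'],np.degrees(s['eef_rot'][2]))"
```

```text
clock: 14.98
eef_pos: [503.6, -37.2, 50.6]
eef_rot: [3.141, -0.0, 0.422]
wrist_force: [-2.5, -5.7, 10.5]
finger_gap: 16.9
[-1.35734111  0.84296494 -0.00840156] 24.1876301591031
```

```bash
python3 -m handwheel '[[-0.0004,0.0006,0.001,0],[-0.0004,0.0006,0.001,8],[-0.0004,0.0006,0.001,16],[-0.0004,0.0006,0.001,24],[-0.0004,0.0006,0.001,24]]' 1 45
python3 -c "
from h import *
s=read_state();print(s['moment'],np.degrees(s['eef_rot'][2]))"
```

```text
clock: 15.6
eef_pos: [504.1, -38.3, 50.6]
eef_rot: [3.141, -0.002, 0.001]
wrist_force: [-3.1, -4.9, 10.3]
finger_gap: 16.8
[-0.90971068  0.69506526 -0.03187934] 0.06967000665850516
```

```bash
python3 -m handwheel '[[-0.0006,0.0003,0.001,2],[-0.0008,0.0003,0.001,5],[-0.0008,0.0003,0.001,8],[-0.0008,0.0003,0.001,8]]' 1 45
python3 -c "
from h import *
s=read_state();print(s['moment'],np.degrees(s['eef_rot'][2]))"
```

```text
clock: 16.1
eef_pos: [504.0, -38.8, 50.6]
eef_rot: [3.141, -0.004, -0.139]
wrist_force: [-2.1, -1.7, 10.5]
finger_gap: 16.9
[-0.48967779  0.50720483  0.01585287] -7.973747786039429
```

Turned 88° with no resisting torque. I'll continue gently to the stop at about 95°.

```bash
python3 -m handwheel '[[-0.0004,0,0.001,2],[-0.0004,0,0.001,4],[-0.0004,0,0.001,4]]' 1 45
python3 -c "
from h import *
s=read_state();print(s['moment'],np.degrees(s['eef_rot'][2]))"
```

```text
clock: 16.48
eef_pos: [504.2, -39.0, 50.6]
eef_rot: [3.141, -0.006, -0.209]
wrist_force: [-3.0, -2.6, 11.0]
finger_gap: 16.7
[-0.49578778  0.71039619  0.03091233] -11.99466657904613
```

```bash
python3 -m handwheel '[[-0.0004,0,0.001,1],[-0.0004,0,0.001,2.5],[-0.0004,0,0.001,2.5]]' 1 45
python3 -c "
from h import *
s=read_state();print(s['moment'],np.degrees(s['eef_rot'][2]))"
```

```text
clock: 16.85
eef_pos: [504.3, -39.1, 50.5]
eef_rot: [3.141, -0.007, -0.253]
wrist_force: [-2.9, -1.2, 10.9]
finger_gap: 17.0
[-0.47710875  0.82820358  0.07113123] -14.50848252311811
```

```bash
python3 -m handwheel '[[-0.0004,0,-0.0003,0],[-0.0004,0,-0.0008,0],[-0.0004,0,-0.0012,0],[-0.0004,0,-0.0012,0]]' 1 45
```

```text
clock: 17.35
eef_pos: [504.3, -39.1, 52.3]
eef_rot: [3.141, -0.008, -0.253]
wrist_force: [-2.5, -2.8, 6.4]
finger_gap: 16.9
```

```bash
python3 -m handwheel '[[-0.0003,0,-0.0003,0],[-0.0003,0,-0.0006,0],[-0.0003,0,-0.0006,0]]' 1 45
```

```text
clock: 17.73
eef_pos: [504.1, -39.1, 52.8]
eef_rot: [3.141, -0.009, -0.253]
wrist_force: [2.4, -1.5, -2.0]
finger_gap: 16.2
```

```bash
python3 -m handwheel '[[0,0,0,0],[0,0,0,0],[0,0,0,0],[0,0,0,0],[0,0,0,0]]' 0.6 10
python3 -c "
from h import *
s=read_state();print(s['joints'])"
```

```text
clock: 18.35
eef_pos: [504.1, -39.1, 52.8]
eef_rot: [3.141, -0.009, -0.253]
wrist_force: [0.2, 0.1, -1.1]
finger_gap: 37.5
[-1.49097597e-01  3.98469305e-01  1.80250814e+00 -1.61568554e-03
  9.32048697e-01  1.67569920e+00]
```

```bash
python3 -m handwheel '[[0,0,-0.010,0],[0,0,-0.035,0],[0,0,-0.070,0],[0,0,-0.100,0],[0,0,-0.100,0]]'
python3 - <<'E'
from h import *
import pickle
rel(503,-37,150,0)
c=cams.get_calibration("wrist"); im=cams.camera("wrist"); save(im,"w6.png"); pickle.dump((c,im),open("w6.pkl","wb"))
t=cams.camera("top"); save(t,"top6.png"); save(cams.camera("side"),"side6.png")
D=pickle.load(open("d0.pkl","rb"))
a=D["top"][1]
# station shift check: phase correlation on bottle cup/plate patch in top view
g=lambda i:cv2.cvtColor(i,cv2.COLOR_RGB2GRAY).astype(np.float32)
E
```

```text
clock: 18.98
eef_pos: [504.2, -38.9, 155.4]
eef_rot: [-3.141, -0.013, -0.253]
wrist_force: [0.1, 0.1, 0.3]
finger_gap: 37.5
now [504.2 -38.9 155.4] yaw -14.5 F [0.1 0.1 0.3] gap 37.5 t 18.975
rel mm [-1.8 -1.6  5.4] turn -14.5
```

View pics/w6.png

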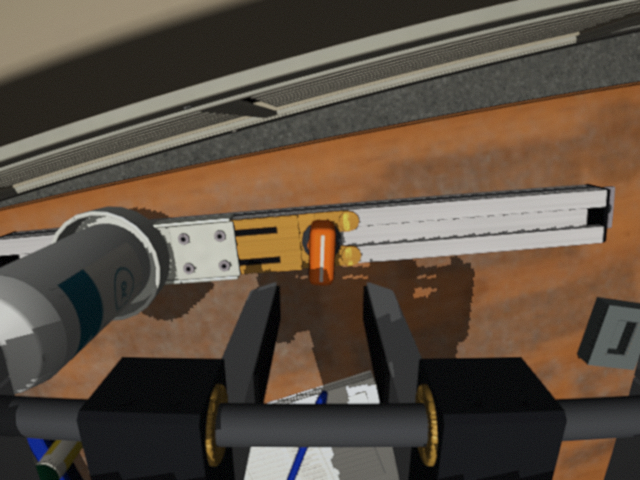

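The bolt stands in the fork with its grip square across the rail. Next I check the station's shift and the bolt's height and angle numerically.

Run:
```python
from h import *
import pickle
def screws(c,im,box):
    x0,y0,x1,y1=box; g=cv2.cvtColor(im,cv2.COLOR_RGB2GRAY)[y0:y1,x0:x1]
    m=(g<90).astype(np.uint8); N,L,S,C=cv2.connectedComponentsWithStats(m)
    return [(C[i]+[x0,y0]).round(1).tolist() for i in range(1,N) if 6<S[i,4]<200 and S[i,2]<16 and S[i,3]<16]
for f,b in [("w3.pkl",(285,8,356,40)),("w5.pkl",(280,65,362,160)),("w6.pkl",(168,226,234,276))]:
    c,im=pickle.load(open(f,"rb")); s=screws(c,im,b); print(f,s); 
    if s: print(onz(c,s,36).round(1).tolist())
c,im=pickle.load(open("w6.pkl","rb"))
print("bar end z 76",onz(c,[[321.5,283]],76).round(1))
hs=cv2.cvtColor(im,cv2.COLOR_RGB2HSV); m=cv2.inRange(hs,(2,170,60),(14,255,255)); m[:215]=0;m[290:]=0;m[:,:300]=0;m[:,345:]=0
q=[]
for v in range(245,281,4): w=np.flatnonzero(m[v]); q.append([w.mean(),v]); print(v,w.min(),w.max())
X=onz(c,q,76); f=cv2.fitLine(X[:,:2].astype(np.float32),cv2.DIST_L2,0,.01,.01).ravel(); print("bar heading",np.degrees(np.arctan2(f[1],f[0])), X.mean(0))
# top-view: shift of plate/tongue patch
t0=pickle.load(open("d0.pkl","rb"))["top"][1]; t1=cv2.imread("pics/top6.png")[:,:,::-1]
for nm,(x0,y0,x1,y1) in {"cup":(212,200,250,240),"glue":(174,277,190,292),"case":(405,195,480,250)}.items():
    r=cv2.matchTemplate(t1[y0-8:y1+8,x0-8:x1+8].copy(),t0[y0:y1,x0:x1].copy(),cv2.TM_CCOEFF_NORMED); print(nm,r.max(),np.array(np.unravel_index(r.argmax(),r.shape))-8)
```

```text
w3.pkl [[298.2, 22.6], [341.3, 22.4]]
[[503.9, 34.2, 36.0], [525.9, 30.4, 36.0]]
w5.pkl [[294.8, 85.2], [347.0, 85.4], [295.3, 147.8], [346.1, 147.8]]
[[508.2, 59.3, 36.0], [530.3, 55.4, 36.0], [503.6, 33.0, 36.0], [525.8, 29.2, 36.0]]
w6.pkl [[219.2, 235.8], [182.6, 239.0], [223.5, 265.7], [187.7, 268.5]]
[[524.8, 30.6, 36.0], [529.2, 56.8, 36.0], [502.9, 34.5, 36.0], [507.3, 60.6, 36.0]]
bar end z 76 [[487.3 -34.3  76. ]]
245 307 335
249 309 334
253 309 334
257 309 334
261 309 334
265 309 334
269 309 334
273 309 334
277 309 333
bar heading -13.985352 [501.33927358 -37.84893692  76.        ]
cup 0.6972663 [0 0]
glue 0.997091 [0 0]
case 0.99881864 [0 0]
```

Run:
```python
import cv2
a=cv2.imread("pics/side6.png"); cv2.imwrite("pics/side6c.png",cv2.resize(a[170:300,270:400],None,fx=4.5,fy=4.5,interpolation=cv2.INTER_CUBIC))
```

```text
(no output)
```

View pics/side6c.png

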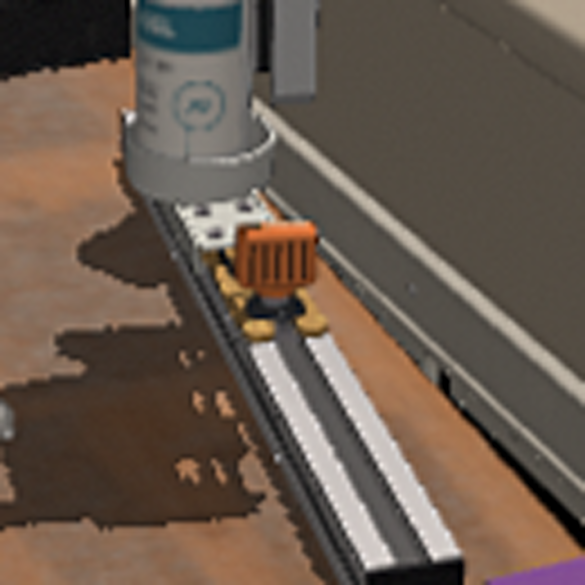

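```bash
python3 -c "
from cell import manip; print(manip.sign_off())"
```

```text
the job is handed in; nothing more can be done
None
```

The job is handed in, finished at about 19 s of the 56 s allowed; sign-off gives no verdict. I took the bolt from its block and lowered the head into the slot. I then slid it until it met the fork at about 4–5 N, pressed it down (about 11 N), turned it about 95° clockwise, let it spring up and let go.

**Last checks:**
- **Bolt angle:** the grip stands about 94° to the rail.
- **Bolt height:** the arm's height when the press force vanished puts the bolt origin about 13 mm below the rail's top. That is inferred from the arm, not seen directly.
- **Station:** its plate screws show no shift beyond about 1 mm. The picture match on the bottle cup was weak (0.70, no shift found), possibly because of changed shadows.
- **Bystanders:** the glue stick and the specimen case show no shift in the top view.
- **Gripper:** open, about 100 mm above its release position, with no force on the wrist.

**Less clean:**
- I felt the stop only as a slight rise in torque (0.07 N m).
- The tool drifted 1–2 mm sideways during the turn, and its sideways push reached about 6 N, below the 9 N that shifts the station.

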